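Load the bead tumbler and hold its run lever

TASK

Tip all five wooden pieces off the scoop tray into the open bowl of the tumbler without touching the pieces with the fingers, and put the empty tray back down flat on the desk. Then swing the tumbler's sprung run lever, the one with the upright black post, forward (away from you) with the fingers until it is wound fully to its stop, and finish while still holding it there: it springs back if you let go. Leave the other things on the desk where they are.

Things in the scene. Friction and masses are not known exactly. Their poses are not given: they have to be found in the camera images.
- tumbler: tumbler (bead polisher), fixed to the desk: grey base plate 170 x 260 x 30 mm with a round open bowl (outer rim 160 mm across, inside 152 mm, narrowing to about 120 mm at the floor) at its +y end and a lever on a pivot at its -y end. Origin on the desk; the base plate spans x -85..85, y -110..150 mm in this frame. A 14 x 22 mm steel stop block stands at (35, -98) mm, top 74 mm above the desk. Its front (-x) roughly faces the robot
- bowl_mouth (a point): centre of the bowl's mouth, level with the rim, 95 mm above the desk; the bowl's inner floor is 60 mm lower. In the tumbler's frame it lies at (0, 68, 95) mm; axes as the tumbler's
- pivot_axis (a point): point on the run lever's vertical pivot axis, 60 mm above the desk; in the tumbler's frame at (20, -65, 60) mm; axes as the tumbler's
- run_pivot (a joint): angle of the run lever in rad: 0 at rest (lever points from the pivot along -150 degrees in the tumbler's frame, i.e. towards the tumbler's front and its -y side), growing anticlockwise seen from above to 1.05 at its stop (lever points straight along the tumbler's -y). A spring always pulls it back to 0: it takes about 4.5 N at the post to start it and about 10 N to hold it at the stop
- run_lever: the moving run lever: an aluminium bar 12 mm wide reaching from the pivot along its own x, underside 62 mm and top 72 mm above the desk, with an upright black round post of 16 mm diameter at 90 mm from the pivot axis, its top 125 mm above the desk. Origin on the pivot axis, 60 mm above the desk; z up
- post_top (a point): centre of the top of the run lever's black post, 125 mm above the desk; the post can be pinched or pushed over the 50 mm below it
- tray: loose aluminium scoop tray, 120 x 94 mm with a 3 mm floor and 20 mm high, 3 mm thick walls on three sides, open at its -x end, with a wooden bar handle behind its +x end. About 110 to 180 g. Origin at the centre of the underside of the floor; the pieces lie on it; z up
- tray_grip (a point): middle of the tray's bar handle, 100 mm behind the tray's origin along its +x and 33 mm above its underside. The bar is 14 mm wide (tray y), 22 mm high and runs 62 mm along the tray's x, 69..130 mm from the origin; nothing lies under it. Axes as the tray's
- tray_lip (a point): middle of the open edge of the tray's floor, 60 mm from the origin along -x, on the upper face; the pieces leave over this edge, sliding once the tray is tilted by about 25 to 36 degrees nose down
- disc_a: disc 28 mm across, 12 mm high, about 14 g, plain wooden, lying on the tray at the start; origin at the centre of its underside. One of the five pieces to load
- disc_b: disc like disc_a, plain wooden, lying on the tray at the start; origin at the centre of its underside. One of the five pieces to load
- block_a: block 24 x 18 x 16 mm, about 14 g, plain wooden, lying on the tray at the start; origin at the centre of its underside. One of the five pieces to load
- block_b: block like block_a, plain wooden, lying on the tray at the start; origin at the centre of its underside. One of the five pieces to load
- cone: blunt cone 26 mm across the foot, 26 mm high, about 14 g, plain wooden, lying on the tray at the start; origin at the centre of its underside. One of the five pieces to load
- tape_roll: bystander: roll of paper tape 70 mm across, 18 mm high; origin under its centre
- brush: bystander: a flat brush with a wooden handle lying on the desk, about 200 mm long and 15 to 20 mm high
- glue: bystander: white bottle 52 mm across, 130 mm high; origin under its centre
- mug: bystander: mug 76 mm across, 85 mm high, with a handle; origin under its centre
- paint_jar: bystander: jar 60 mm across, 65 mm high; origin under its centre
- sanding_block: bystander: cork block 90 x 55 x 28 mm; origin under its centre
Not all that is in view belongs to the job. Leave any yellow look-alike of the tray alone.

How it is judged:
By the outcome, as a careful person would: the job done as asked, in the order asked, and still so for the second after the job is handed in, while the arm keeps its last pose, push and grip.
It also fails if it takes over 67 s, if anything falls off the work surface, if the arm or the gripper's body presses on something with over 40 N, if the wrist force passes 120 N, or if a joint passes its speed limit or range.

ROBOT

A 6-joint arm with a two-finger parallel gripper is mounted at the origin on the work surface. World frame = base frame: x ahead of the robot, y to its left, z up, the work surface at z = 0. Lengths are in m, angles in rad, forces in N, time in s.
With the tool pointing down it reaches from about 0.275 to 0.975 m from the base axis. Payload 8.4 kg.
Tool frame: the origin (TCP) lies at the very end of the fingers, on their centre line; the grasp point (between the pads) lies 19 mm behind it; z points along the fingers, y is the line along which they close (so a half turn about z gives the same grasp; the last joint's range is limited). The gripper opens to 92 mm and grips with 3 to 60 N. Pads are 20 mm wide; open, the fingers measure 128 mm over their backs; the gripper's body (75 mm by 189 mm) begins 69 mm behind the grasp point.
Start: joints at [-1.29, 0.353, 1.633, -0, 1.155, -0.002], TCP at [0.174, -0.6, 0.215] pointing down, gripper open.
Joint ranges: [-2.63, 2.63], [-0.92, 2.1], [0.06, 2.66], [-1.3, 4.44], [0, 2.69], [-3.02, 3.02]. Speed limits (rad/s): [2.22, 2.22, 2.79, 3.14, 3.14, 3.14].

INTERFACE

Orientations are given as a unit quaternion [w, x, y, z].
In Python, from bench import * gives the robot as it stands.
- The arm moves only by the tool arm_command, never from a script. Its argument "deltas" is a list of rows, each a list of 4 numbers: the shift along the tool's x, y, z in m, then the turn about the tool's z in rad. In form: [[dx, dy, dz, twist], ...]. A call has 1 to 5 rows; each row shifts and turns the commanded pose from where the row before left it, along the tool's axes as they then stand; what a row does not reach is not made up. A row lasts 1/8 s, in which the tool goes at most 62.5 mm and 10.7 degrees, less where a joint would pass 70% of its speed; a pose out of reach is approached as far as the arm can. A call with a gripper value outside its range is refused whole. "fingers" is the opening, from 0 (shut) to 1 (fully open), set as the call begins (left out, the last holds). The fingers move at their own pace and stop on an object; the grip force is fixed at half the most. Time passes only in rows, so rows that do not move let the fingers close. It gives the time, the measured TCP pose, the force, the opening and the grip force at its end, in the units of the state.
- get_state(): the state, without advancing time (a new reading comes with each control period).
- camera(name): name is "scene" or "top"; returns the picture (400x640x3 uint8, blue, green, red); there is no depth.
- camera_params(name): a dict with "fx", "fy", "cx", "cy" (pixels), "D" ([k1, k2, p1, p2, k3] as OpenCV has them; the pictures are not rectified), "R" (3x3) and "t" (3): a world point X has camera coordinates R X + t. Camera axes: x right, y down, z forward; pixel columns grow to the right and rows downward; lengths in m; the calibration is good to about 2 mm. A picture is of the moment at which its call begins. camera_params takes no time and is no camera call.
- finish_job(): hands the job in; it is judged then, once.
The state is a dict: "clock": time; "qpos": joint angles; "qvel": joint speeds; "joint_torque": joint torques, N m; "position": TCP position; "tool_rot": TCP orientation; "wrist_force": force on the tool from outside, world axes, zero at the start; "ft_torque": the same for the moment, N m; "width": finger opening in m; "gripper_force": force on a finger pad.
Only numpy, scipy, OpenCV 4.12 (cv2) and the standard library are available. Lean on these libraries where they do the work, as an engineer would, in place of code of your own. Each camera call takes 0.05 s, during which the arm holds its last target. There are 200 camera calls.

## Working session

There is one attempt and no reset: what is moved stays moved. The work goes in short steps, Python scripts to look and compute and a tool call to move; the robot and the scene stay as the last step left them, time stands still between calls to the robot, and variables do not carry over. Pictures are saved under pics/ and viewed, at most 10 in all, crops included, and the job is handed in when it is done.

Besides the shell and the picture viewer there is one more tool, called after "Emit:" in YAML: its name, and indented under it one key for each argument. arm_command: Moves the arm, as the interface text tells. Its arguments: {"type":"object","properties":{"deltas":{"type":"array","items":{"type":"array","items":{"type":"number"}}},"fingers":{"type":"number"}},"required":["deltas"]}

```bash
mkdir -p pics; ls
python3 - <<'E'
from bench import *
import cv2
for n in ("scene","top"):
    cv2.imwrite(f"pics/{n}0.png",camera(n))
    p=camera_params(n); print(n,{k:(v if not hasattr(v,'round') else v) for k,v in p.items()})
s=get_state(); print(s)
E
```

```text
pics
scene {'fx': 458.30779817266284, 'fy': 458.30779817266284, 'cx': 320.2909380047993, 'cy': 197.2494811314988, 'D': array([0.04290011, 0.        , 0.        , 0.        , 0.        ]), 'R': array([[-0.86372775,  0.50393866, -0.00449424],
       [ 0.43160365,  0.73508601, -0.52284496],
       [-0.26017813, -0.45353543, -0.85241595]]), 't': array([ 0.45200986, -0.22210302,  1.44012828])}
top {'fx': 485.5268042997673, 'fy': 485.5268042997673, 'cx': 324.3713512644959, 'cy': 196.6930550761594, 'D': array([-0.01136821,  0.        ,  0.        ,  0.        ,  0.        ]), 'R': array([[-0.02115574, -0.9996214 , -0.01759249],
       [-0.98846577,  0.02355251, -0.1496018 ],
       [ 0.14995951,  0.01422464, -0.98858981]]), 't': array([0.05202646, 0.54634253, 1.2711666 ])}
{'clock': 0.1, 'qpos': array([-1.29039613e+00,  3.53565476e-01,  1.63403865e+00, -7.95871015e-06,
        1.15519023e+00, -2.42062710e-03]), 'qvel': array([-0.00084047, -0.00214279, -0.00302236,  0.00020251,  0.00019211,
       -0.00155582]), 'joint_torque': array([-6.77626449e-04, -5.94906378e+01, -3.34930766e+01,  6.98547880e-02,
        1.82678306e-02, -1.95132503e-05]), 'position': array([ 0.17428185, -0.59976046,  0.21395617]), 'tool_rot': array([-5.94551207e-04,  9.90017793e-01,  1.40941154e-01, -8.68478912e-05]), 'wrist_force': array([ 0.10563817,  1.24045   , -0.12472821]), 'ft_torque': array([-0.02769202, -0.01254595, -0.0001672 ]), 'gripper_force': 0.0, 'width': 0.0917607699981652}
```

View pics/scene0.png

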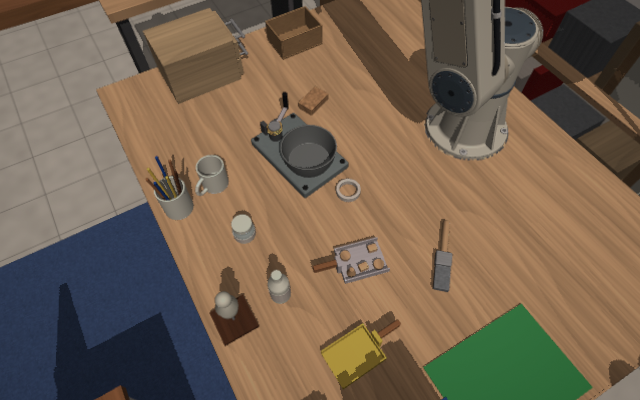

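View pics/top0.png

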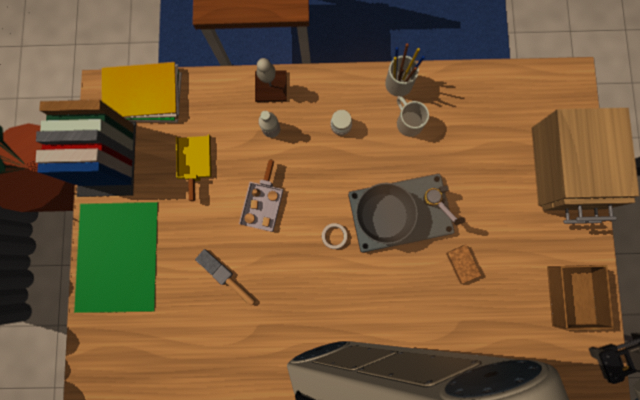

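The scene view shows the tray at about (360,260) with its handle to the left, the tumbler bowl at (307,148) and the post at (285,100). In the top view the tray is at (262,205) with its handle end at (269,163), the bowl at (387,213), the lever pivot at (433,197) and the post towards (458,220).

```bash
cat > h.py <<'E'
from bench import *
import cv2, numpy as np
def ray(n,uv):
    p=camera_params(n);K=np.array([[p['fx'],0,p['cx']],[0,p['fy'],p['cy']],[0,0,1]])
    q=cv2.undistortPoints(np.array([[uv]],float),K,p['D'])[0,0]
    R,t=np.array(p['R']),np.array(p['t']); return -R.T@t, R.T@np.array([q[0],q[1],1])
def on(n,uv,z):
    o,d=ray(n,uv); return o+d*(z-o[2])/d[2]
def proj(n,X):
    p=camera_params(n);K=np.array([[p['fx'],0,p['cx']],[0,p['fy'],p['cy']],[0,0,1]])
    return cv2.projectPoints(np.array([X],float),cv2.Rodrigues(np.array(p['R']))[0],np.array(p['t']),K,p['D'])[0][0,0]
E
python3 - <<'E'
from h import *
im=cv2.imread('pics/top0.png')
cv2.imwrite('pics/z1.png',cv2.resize(im[95:290,225:490],None,fx=3,fy=3,interpolation=cv2.INTER_CUBIC))
s=cv2.imread('pics/scene0.png')
cv2.imwrite('pics/z2.png',cv2.resize(s[85:290,240:400],None,fx=3.5,fy=2.9,interpolation=cv2.INTER_CUBIC) if 0 else cv2.resize(s[85:285,240:400],None,fx=3,fy=3,interpolation=cv2.INTER_CUBIC))
E
```

```text
(no output)
```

View pics/z1.png

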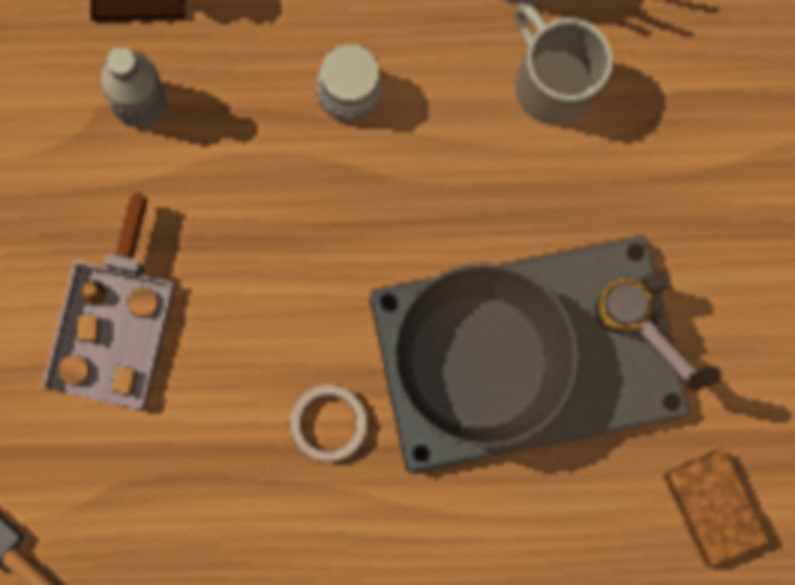

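View pics/z2.png

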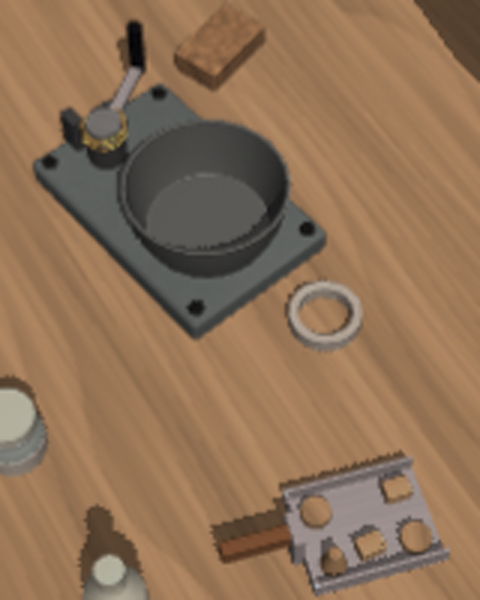

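z1 shows the plate corners near (372,292), (645,237), (688,412) and (410,470), the bowl rim at (487,353), the pivot cap at (628,303), the post top at (706,375) and the tray handle from (138,195) to (125,258), all in 3x crop pixels. z2 shows the same things, with the handle centred at (255,543), the post top at (135,28) and all five pieces on the tray.

Run:
```python
from h import *
np.set_printoptions(precision=4,suppress=True)
z=lambda u,v:(225+u/3-.33,95+v/3-.33)
C=[on('top',z(*p),.03) for p in [(372,292),(645,237),(688,412),(410,470)]]
for c in C: print('corner',c)
print('sizes',[np.linalg.norm(C[i]-C[(i+1)%4])for i in range(4)])
c=np.mean(C,0); ydir=(C[0]+C[3]-C[1]-C[2])[:2]; ydir/=np.linalg.norm(ydir); xdir=np.array([ydir[1],-ydir[0]])
O=c[:2]-0.02*ydir; print('tumbler O',O,'yaw',np.arctan2(xdir[1],xdir[0]))
f=lambda x,y:O+x*xdir+y*ydir
print('bowl pred',f(0,.068),'rim meas',on('top',z(487,353),.095))
piv=f(.02,-.065);print('pivot',piv)
th=np.arctan2(xdir[1],xdir[0])
for a in (0,1.05):
  b=th+np.radians(-150)+a; print('post',a,piv+.09*np.array([np.cos(b),np.sin(b)]))
print('post meas',on('top',z(706,375),.125), on('scene',(240+135/3,85+25/3),.125))
im=cv2.imread('pics/top0.png'); h=cv2.cvtColor(im,cv2.COLOR_BGR2HSV)
b,g,r=[im[...,i].astype(int) for i in range(3)]
def blob(m,box):
    M=np.zeros(m.shape,np.uint8); x0,y0,x1,y1=box; M[y0:y1,x0:x1]=m[y0:y1,x0:x1]
    n,l,s,ce=cv2.connectedComponentsWithStats(M); i=1+np.argmax(s[1:,4]); pts=np.argwhere(l==i)[:,::-1].astype(np.float32)
    return s[i,4],ce[i],cv2.minAreaRect(pts)
m=((r-b>35)&(r<135)&(h[...,1]>140)).astype(np.uint8)
a=blob(m,(258,155,276,185));print('handle',a)
(cx,cy),(w,hh),ang=a[2]; B=cv2.boxPoints(a[2]); print([on('top',p,.044) for p in B]); print('hc',on('top',a[1],.044))
m=((r-b<30)&(r>90)).astype(np.uint8)
a=blob(m,(230,170,290,240));print('tray',a); print([on('top',p,.012) for p in cv2.boxPoints(a[2])],on('top',a[2][0],.012))
for n,p in (('glue',(120,62)),('jar',(350,75))): print(n,on('top',z(*p),.13 if n=='glue' else .065))
print('tape',on('top',z(330,424),.018))
```

```text
corner [ 0.5605 -0.0267  0.03  ]
corner [ 0.6053 -0.2771  0.03  ]
corner [ 0.4449 -0.3065  0.03  ]
corner [ 0.3987 -0.056   0.03  ]
sizes [np.float64(0.254361444214406), np.float64(0.16314894888521725), np.float64(0.25467250661864227), np.float64(0.16438500848419316)]
tumbler O [ 0.5059 -0.1862] yaw 0.17968236021432896
bowl pred [ 0.4938 -0.1193] rim meas [ 0.4947 -0.1214  0.095 ]
pivot [ 0.5372 -0.2466]
post 0 [ 0.4686 -0.3048]
post 1.05 [ 0.5536 -0.3351]
post meas [ 0.4685 -0.2995  0.125 ] [ 0.4684 -0.2984  0.125 ]
handle (np.int32(127), array([268.937 , 169.8583]), ((268.88238525390625, 169.47059631347656), (6.305926322937012, 21.3431339263916), 14.03624439239502))
[array([0.5995, 0.205 , 0.044 ]), array([0.6568, 0.1906, 0.044 ]), array([0.6521, 0.1739, 0.044 ]), array([0.5948, 0.1883, 0.044 ])]
hc [0.6246 0.1893 0.044 ]
tray (np.int32(652), array([265.8758, 205.7531]), ((263.70587158203125, 204.6764678955078), (28.861738204956055, 46.081764221191406), 14.03624439239502))
[array([0.4825, 0.2625, 0.012 ]), array([0.6068, 0.2317, 0.012 ]), array([0.5851, 0.1537, 0.012 ]), array([0.4615, 0.1854, 0.012 ])] [0.5335 0.2084 0.012 ]
glue [0.7509 0.1887 0.13  ]
jar [ 0.7545 -0.0112  0.065 ]
tape [0.4422 0.0144 0.018 ]
```

Emit:
arm_command:
  deltas:
    - [0, 0, 0, 0.1752]
    - [0, 0, 0, 0.1752]
    - [0, 0, 0, 0.1752]
    - [0.0154, -0.0547, 0, 0]
    - [0.0154, -0.0547, 0, 0]
  fingers: 0.6

```text
clock: 0.72
position: [0.2308, -0.5001, 0.214]
tool_rot: [-0.0, 0.993, -0.122, -0.0]
wrist_force: [-0.0, 0.4, 0.2]
width: 0.0553
gripper_force: 0.0
```

Emit:
arm_command:
  deltas:
    - [0.0154, -0.0547, 0, 0]
    - [0.0154, -0.0547, 0, 0]
    - [0.0154, -0.0547, 0, 0]
    - [0.0154, -0.0547, 0, 0]
    - [0.0154, -0.0547, 0, 0]

```text
clock: 1.35
position: [0.3716, -0.2527, 0.2146]
tool_rot: [0.0, 0.993, -0.121, 0.0]
wrist_force: [1.1, -0.2, 0.0]
width: 0.0546
gripper_force: 0.0
```

Emit:
arm_command:
  deltas:
    - [0.0154, -0.0547, 0, 0]
    - [0.0154, -0.0547, 0, 0]
    - [0.0154, -0.0547, 0, 0]
    - [0.0154, -0.0547, 0, 0]
    - [0.0154, -0.0547, 0, 0]

```text
clock: 1.98
position: [0.5121, -0.0056, 0.2145]
tool_rot: [0.0, 0.993, -0.121, -0.0]
wrist_force: [0.7, -0.5, 0.2]
width: 0.0552
gripper_force: 0.0
```

Emit:
arm_command:
  deltas:
    - [0.0154, -0.0543, 0, 0]
    - [0.0154, -0.0543, 0, 0]
    - [0.0154, -0.0543, 0, 0]
    - [0.0153, -0.0543, 0, 0]
    - [0, 0, 0.05, 0]

```text
clock: 2.6
position: [0.6278, 0.193, 0.167]
tool_rot: [-0.002, 0.993, -0.12, 0.004]
wrist_force: [-0.2, -0.3, -0.1]
width: 0.055
gripper_force: 0.0
```

Emit:
arm_command:
  deltas:
    - [0, 0, 0.05, 0]
    - [0, 0, 0.04, 0]
    - [0, 0, 0.03, 0]
    - [0, 0, 0.015, 0]
    - [0, 0, 0.01, 0]

```text
clock: 3.22
position: [0.6236, 0.1886, 0.0191]
tool_rot: [0.0, 0.993, -0.121, -0.0]
wrist_force: [0.1, 0.2, -0.2]
width: 0.0552
gripper_force: 0.0
```

Run:
```python
from h import *
im=camera('scene'); s=get_state(); print(s['position'],s['clock'])
c=proj('scene',s['position']).astype(int); x,y=c
cv2.imwrite('pics/g1.png',cv2.resize(im[max(0,y-110):y+70,x-100:x+120],None,fx=3,fy=3))
```

```text
[0.62318901 0.18849418 0.01839502] 3.275
```

View pics/g1.png

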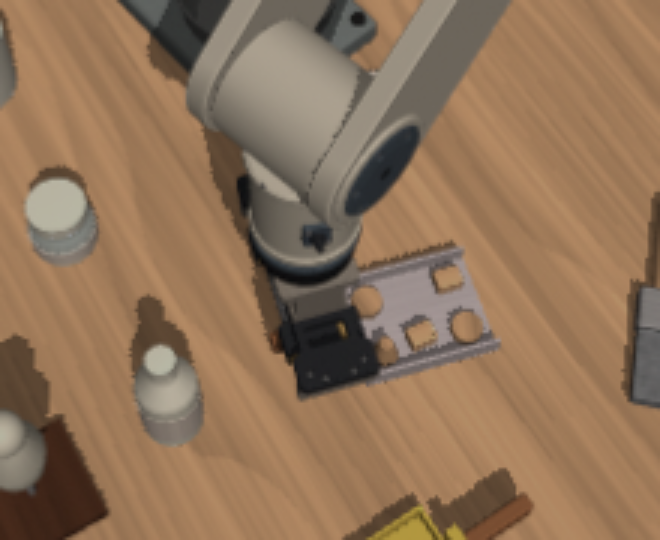

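The picture shows the gripper straddling the handle at about (330,340) in the crop, with the tray undisturbed and the pieces clear of the fingers. Closing now, only slightly below the bar width at first, to learn how the grip force responds.

Emit:
arm_command:
  deltas:
    - [0, 0, 0, 0]
    - [0, 0, 0, 0]
    - [0, 0, 0, 0]
    - [0, 0, 0, 0]
    - [0, 0, 0, 0]
  fingers: 0.14

```text
clock: 3.9
position: [0.6238, 0.1887, 0.02]
tool_rot: [-0.0, 0.993, -0.121, 0.0]
wrist_force: [-0.7, 0.8, 2.8]
width: 0.0138
gripper_force: 29.9
```

Emit:
arm_command:
  deltas:
    - [0, 0, 0, 0]
    - [0, 0, 0, 0]
  fingers: 0.0

```text
clock: 4.15
position: [0.6239, 0.1887, 0.02]
tool_rot: [-0.0, 0.993, -0.121, 0.0]
wrist_force: [0.2, 1.2, 5.4]
width: 0.0137
gripper_force: 29.9
```

Emit:
arm_command:
  deltas:
    - [0, 0, -0.006, 0]
    - [0, 0, 0, 0]
    - [0, 0, 0, 0]

```text
clock: 4.53
position: [0.6232, 0.1884, 0.0253]
tool_rot: [0.0, 0.993, -0.121, -0.0]
wrist_force: [0.2, 0.3, -2.1]
width: 0.0137
gripper_force: 29.9
```

Run:
```python
from h import *
s=get_state(); print(s['position'],s['wrist_force'],s['ft_torque'],s['width'],s['gripper_force'])
```

```text
[0.62319141 0.18841557 0.02527259] [ 0.21538237  0.34090244 -2.14012196] [-0.05867402 -0.19394195 -0.00633754] 0.013702729296952557 29.93192821741104
```

Full lift: 2.1 N at 0.095 m, and the grip holds the tray level. Next: raise, turn and carry it to the bowl.

Emit:
arm_command:
  deltas:
    - [0, 0, -0.02, 0]
    - [0, 0, -0.04, 0]
    - [0, 0, -0.04, 0]
    - [0, 0, -0.04, 0]
    - [0, 0, -0.03, 0]

```text
clock: 5.15
position: [0.624, 0.1887, 0.1991]
tool_rot: [-0.001, 0.993, -0.121, 0.001]
wrist_force: [0.9, 0.1, -1.9]
width: 0.0142
gripper_force: 30.0
```

Emit:
arm_command:
  deltas:
    - [0, 0, 0, -0.08]
    - [0, 0, 0, -0.14]
    - [0, 0, 0, -0.14]
    - [0, 0, 0, -0.14]
    - [0, 0, 0, -0.14]

```text
clock: 5.78
position: [0.6235, 0.1886, 0.197]
tool_rot: [-0.0, 0.98, 0.2, 0.0]
wrist_force: [0.6, 0.4, -2.0]
width: 0.0134
gripper_force: 30.0
```

Emit:
arm_command:
  deltas:
    - [0, 0, 0, -0.14]
    - [0, 0, 0, -0.14]
    - [0, 0, 0, -0.14]
    - [0, 0, 0, -0.12]
    - [0, 0, 0, -0.063]

```text
clock: 6.4
position: [0.6235, 0.1886, 0.1969]
tool_rot: [0.0, 0.877, 0.481, 0.0]
wrist_force: [0.2, -0.1, -2.4]
width: 0.0136
gripper_force: 30.0
```

Emit:
arm_command:
  deltas:
    - [-0.01, 0.004, 0, 0]
    - [-0.018, 0.008, 0, 0]
    - [-0.02, 0.008, 0, 0]
    - [-0.02, 0.008, 0, 0]
    - [-0.02, 0.008, 0, 0]

```text
clock: 7.02
position: [0.6059, 0.0932, 0.1957]
tool_rot: [0.0, 0.878, 0.479, -0.0]
wrist_force: [-0.0, 0.7, -2.1]
width: 0.0134
gripper_force: 30.0
```

Run:
```python
from h import *
im=camera('scene'); s=get_state(); print(s['position'],s['tool_rot'],s['qpos'],s['clock'],s['ft_torque'])
x,y=proj('scene',[.51,0,.1]).astype(int)
cv2.imwrite('pics/g2.png',cv2.resize(im[max(0,y-110):y+80,x-110:x+120],None,fx=3,fy=3))
```

```text
[0.6052917  0.09103322 0.19559074] [ 4.71227955e-04  8.77814121e-01  4.79000724e-01 -6.72474407e-04] [ 1.47617898e-01  3.51836259e-01  1.68003530e+00 -1.50479066e-03
  1.11065924e+00  7.20050742e-01] 7.075 [ 0.04087998 -0.15594897  0.04339833]
```

View pics/g2.png

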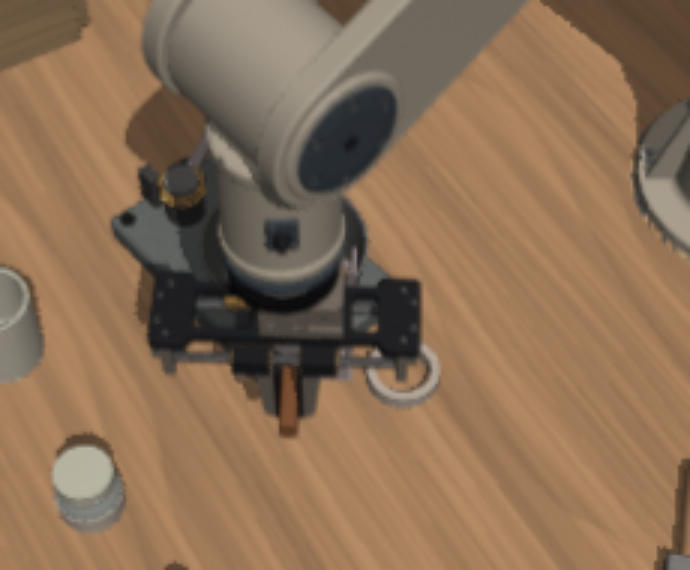

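The picture shows the tray held level by its handle at (288,400) in the crop, nose under the wrist and pointing at the bowl. The hand hides the pieces. Continuing to the bowl.

Emit:
arm_command:
  deltas:
    - [-0.015, 0.006, 0, 0]
    - [-0.015, 0.006, 0, 0]
    - [-0.013, 0.005, 0, 0]
    - [-0.0087, 0.0034, 0, 0]
    - [0, 0, 0.02, 0]

```text
clock: 7.7
position: [0.5967, 0.0398, 0.1768]
tool_rot: [0.001, 0.878, 0.479, 0.001]
wrist_force: [0.3, 1.3, -2.3]
width: 0.0137
gripper_force: 30.0
```

Emit:
arm_command:
  deltas:
    - [0, 0, 0.025, 0]
    - [0, 0, 0.02, 0]
    - [0, 0, 0.008, 0]
    - [0, 0, 0.002, 0]
    - [0, 0, 0, 0]

```text
clock: 8.32
position: [0.596, 0.0406, 0.1212]
tool_rot: [0.0, 0.878, 0.48, 0.0]
wrist_force: [0.3, -0.4, -2.5]
width: 0.0134
gripper_force: 30.0
```

Run:
```python
from h import *
s=get_state(); print(s['position'],s['ft_torque'],s['wrist_force'])
im=camera('top'); x,y=proj('top',[.54,-.06,.11]).astype(int); print(x,y)
cv2.imwrite('pics/g3.png',cv2.resize(im[y-80:y+80,x-100:x+100],None,fx=3,fy=3))
```

```text
[0.59598953 0.04060585 0.12119081] [ 0.14413747 -0.17730856  0.02691515] [ 0.25100993 -0.44638519 -2.49788624]
362 194
```

View pics/g3.png

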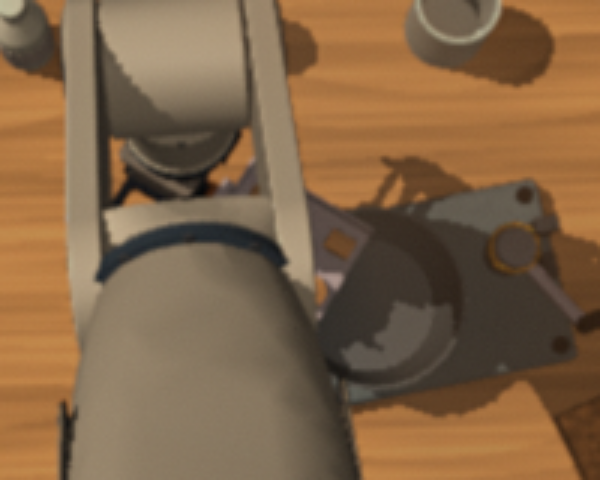

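The picture shows the tray's lip, with a block and a disc near it at (340,245), reaching in over the bowl, whose rim spans about (318..462, 205..385). Next: lower it gently to touch the rim.

Emit:
arm_command:
  deltas:
    - [0, 0, 0.003, 0]
    - [0, 0, 0.002, 0]
    - [0, 0, 0, 0]

```text
clock: 8.75
position: [0.5957, 0.0406, 0.1158]
tool_rot: [0.0, 0.878, 0.48, 0.0]
wrist_force: [-0.1, -0.4, -0.6]
width: 0.0136
gripper_force: 30.0
```

Emit:
arm_command:
  deltas:
    - [0, 0, 0.0015, 0]
    - [0, 0, 0, 0]

```text
clock: 9.0
position: [0.5959, 0.0408, 0.1144]
tool_rot: [0.0, 0.878, 0.479, 0.0]
wrist_force: [0.9, 1.4, 2.3]
width: 0.0138
gripper_force: 30.0
```

The rim carries the tray now. Next: loosen the grip a little.

Emit:
arm_command:
  deltas:
    - [0, 0, -0.002, 0]
    - [0, 0, 0, 0]
  fingers: 0.147

```text
clock: 9.25
position: [0.5952, 0.0404, 0.1159]
tool_rot: [-0.0, 0.878, 0.48, -0.0]
wrist_force: [0.2, -0.3, -2.3]
width: 0.0138
gripper_force: 25.4
```

Emit:
arm_command:
  deltas:
    - [0, 0, -0.005, 0]
    - [0, 0, -0.005, 0]
    - [0, 0, 0, 0]
  fingers: 0.15

```text
clock: 9.62
position: [0.5959, 0.0406, 0.1267]
tool_rot: [0.0, 0.878, 0.479, 0.0]
wrist_force: [-0.4, 1.5, -0.1]
width: 0.0136
gripper_force: 11.2
```

Run:
```python
from h import *
for i in range(3):
  camera('top');s=get_state(); print(s['position'],s['ft_torque'],s['wrist_force'],s['width'],s['gripper_force'])
```

```text
[0.59587133 0.04058353 0.12652067] [-0.00106403 -0.09162814  0.00923522] [ 1.30350326 -0.03536906  0.19021449] 0.013773612626415356 11.152925044298172
[0.59584768 0.04059309 0.12642745] [-0.0005905  -0.0731533  -0.00447135] [ 0.54550607  0.16830322 -0.6547066 ] 0.013872420055266867 11.153862476348877
[0.59584828 0.04059219 0.12633985] [ 0.01392521 -0.0812324   0.02289131] [ 0.78877864  0.43738192 -0.65293616] 0.014197773100622525 11.155086904764175
```

Emit:
arm_command:
  deltas:
    - [-0.006, 0, -0.009, 0]
    - [-0.006, 0, -0.009, 0]
    - [0, 0, 0, 0]
  fingers: 0.151

```text
clock: 10.15
position: [0.5892, 0.0298, 0.1452]
tool_rot: [0.0, 0.878, 0.479, 0.001]
wrist_force: [0.0, -0.1, -0.4]
width: 0.0141
gripper_force: 6.6
```

Run:
```python
from h import *
im=camera('scene');s=get_state(); print(s['position'],s['ft_torque'],s['wrist_force'],s['width'],s['gripper_force'])
x,y=proj('scene',[.54,-.03,.12]).astype(int)
a=cv2.resize(im[y-60:y+60,x-70:x+70],None,fx=3,fy=3)
im=camera('top');x,y=proj('top',[.54,-.06,.12]).astype(int)
b=cv2.resize(im[y-60:y+60,x-60:x+60],None,fx=3,fy=3)
cv2.imwrite('pics/g4.png',np.hstack([a,b]))
```

```text
[0.58917232 0.03003837 0.14474509] [-0.13464241 -0.03705404  0.04304681] [ 0.27315909 -0.71581222 -0.65783584] 0.013972150117618098 6.649550423026085
```

View pics/g4.png

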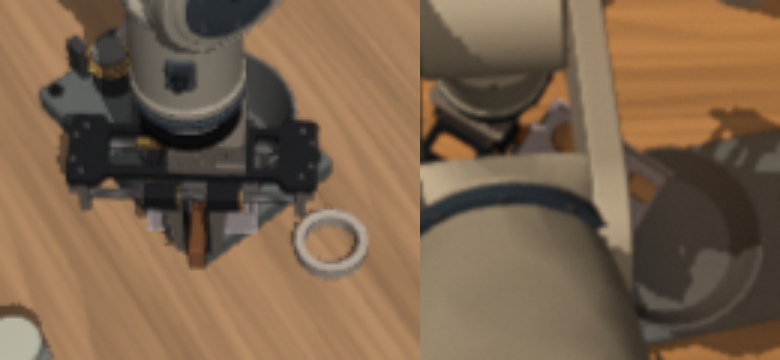

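The scene crop shows the handle still between the pads at (197,235), with the tray under the hand. The top crop shows the lip and a piece still at the bowl edge at (640,185). The pinch holds while the rim carries part of the weight, so the tray is pivoting. Continuing the arc.

Emit:
arm_command:
  deltas:
    - [-0.006, 0, -0.008, 0]
    - [-0.006, 0, -0.008, 0]
    - [-0.007, 0, -0.008, 0]
    - [-0.008, 0, -0.007, 0]
    - [0, 0, 0, 0]

```text
clock: 10.88
position: [0.5745, 0.0071, 0.1759]
tool_rot: [0.0, 0.878, 0.479, 0.0]
wrist_force: [-0.4, -0.7, -0.5]
width: 0.0142
gripper_force: 6.8
```

Run:
```python
from h import *
im=camera('scene');s=get_state(); print(s['position'],s['ft_torque'],s['wrist_force'],s['width'],s['gripper_force'])
x,y=proj('scene',[.54,-.03,.12]).astype(int)
a=cv2.resize(im[y-60:y+60,x-70:x+70],None,fx=3,fy=3)
im=camera('top');x,y=proj('top',[.54,-.06,.12]).astype(int)
b=cv2.resize(im[y-60:y+60,x-60:x+60],None,fx=3,fy=3)
cv2.imwrite('pics/g5.png',np.hstack([a,b]))
```

```text
[0.57449562 0.00729118 0.17552432] [-0.18337778 -0.06519447  0.11909099] [ 0.38068603  0.05321132 -0.36491127] 0.013964777334022516 6.944312006235123
```

View pics/g5.png

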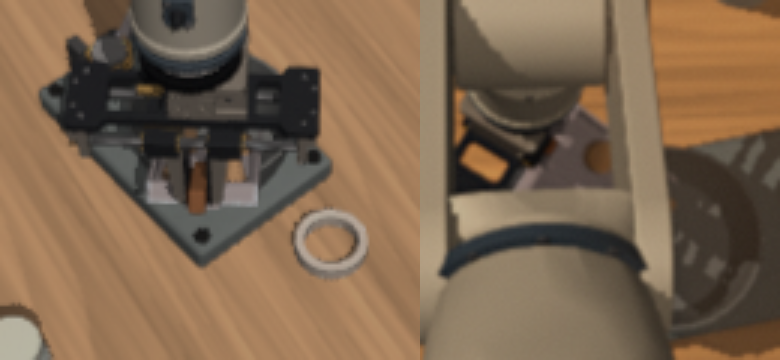

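The scene crop shows the handle at (197,185), with the tray now tipping nose down. In the top crop a disc is still on the tray at (600,155). Tilting further.

Emit:
arm_command:
  deltas:
    - [-0.008, 0, -0.006, 0]
    - [-0.009, 0, -0.006, 0]
    - [-0.01, 0, -0.004, 0]
    - [-0.01, 0, -0.004, 0]
    - [0, 0, 0, 0]

```text
clock: 11.6
position: [0.5542, -0.0241, 0.1955]
tool_rot: [0.0, 0.878, 0.479, 0.0]
wrist_force: [0.3, -0.2, -0.7]
width: 0.0139
gripper_force: 6.5
```

```bash
cat > v.py <<'E'
from h import *
import sys
tag=sys.argv[1]
F=[];T=[]
for i in range(6):
  im=camera('top' if i else 'scene');s=get_state();F.append(s['wrist_force']);T.append(s['ft_torque'])
  if i==0: cv2.imwrite(f'pics/{tag}s.png',im)
cv2.imwrite(f'pics/{tag}t.png',im)
print(s['position'],np.mean(F,0).round(2),np.mean(T,0).round(3),s['width'],s['gripper_force'],s['clock'])
im=cv2.imread(f'pics/{tag}t.png').astype(int)
# light wood piece pixels in the bowl and on tray: compare to grey surroundings
x0,y0,x1,y1=335,150,425,255
m=((im[...,2]-im[...,0]>25)).astype(np.uint8)
M=np.zeros_like(m);cv2.circle(M,tuple(int(v) for v in proj('top',[.494,-.12,.06])),26,1,-1)
n,l,st,c=cv2.connectedComponentsWithStats(m*M)
print('wood blobs in bowl',[(int(a[4]),b.round().tolist()) for a,b in zip(st[1:],c[1:]) if a[4]>5])
E
python3 v.py a
```

```text
[ 0.55451664 -0.02317863  0.19487516] [-0.05  0.36 -1.64] [ 0.001 -0.087  0.004] 0.014034913334153134 6.532351523637772 11.9
wood blobs in bowl [(1239, [388.0, 213.0]), (63, [377.0, 237.0])]
```

Emit:
arm_command:
  deltas:
    - [0.004, 0, 0, 0]
    - [-0.008, 0, -0.003, 0]
    - [0.006, 0, 0, 0]
    - [-0.006, 0, -0.003, 0]
    - [0, 0, 0, 0]

```text
clock: 12.52
position: [0.5522, -0.0271, 0.2014]
tool_rot: [0.0, 0.878, 0.479, 0.0]
wrist_force: [-0.0, 0.2, -1.9]
width: 0.0136
gripper_force: 6.6
```

```bash
python3 v.py b
python3 - <<'E'
from h import *
s=cv2.imread('pics/bs.png');t=cv2.imread('pics/bt.png')
x,y=proj('scene',[.52,-.07,.12]).astype(int)
a=cv2.resize(s[y-60:y+70,x-60:x+70],None,fx=3,fy=3)
x,y=proj('top',[.51,-.09,.1]).astype(int)
b=cv2.resize(t[y-65:y+65,x-60:x+70],None,fx=3,fy=3)
cv2.imwrite('pics/g6.png',np.hstack([a,b]))
E
```

```text
[ 0.5522831  -0.02674271  0.20101496] [-0.15 -0.07 -1.83] [ 0.027 -0.058  0.01 ] 0.01383353864695972 6.5558818727731705 12.825
wood blobs in bowl [(1250, [389.0, 214.0]), (21, [377.0, 238.0])]
```

View pics/g6.png

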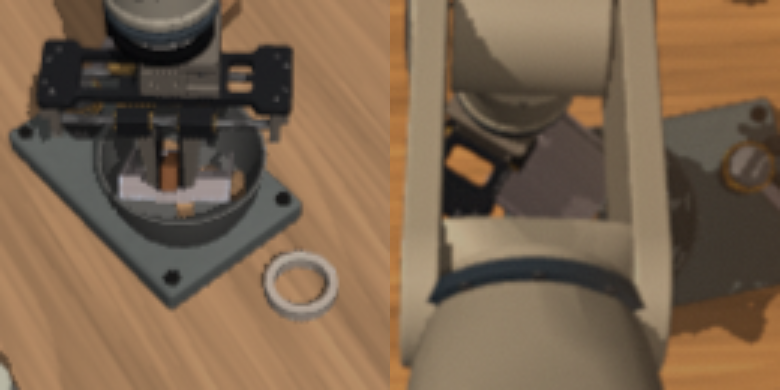

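The picture shows the tray steeply tilted. Its rear part is empty, and pieces lie in the bowl at about (185,205) and (237,183) in the left crop. Next: firm up the grip, rise a little and weigh the tray.

Emit:
arm_command:
  deltas:
    - [0, 0, 0, 0]
    - [0, 0, -0.008, 0]
    - [0, 0, -0.01, 0]
    - [0, 0, -0.01, 0]
    - [0, 0, 0, 0]
  fingers: 0.1

```text
clock: 13.45
position: [0.553, -0.0268, 0.2304]
tool_rot: [0.001, 0.878, 0.48, 0.001]
wrist_force: [0.1, -0.3, -1.9]
width: 0.0136
gripper_force: 30.0
```

```bash
python3 v.py c;python3 v.py c
```

```text
[ 0.55206732 -0.02675755  0.22872372] [ 0.08  0.05 -1.5 ] [ 0.013 -0.06  -0.02 ] 0.013752192074383713 29.999650418758392 13.75
wood blobs in bowl [(1332, [390.0, 216.0])]
[ 0.5522821  -0.02675738  0.22897703] [ 0.08  0.17 -1.36] [ 0.025 -0.074  0.011] 0.013963705917567838 29.999723732471466 14.05
wood blobs in bowl [(1333, [390.0, 216.0])]
```

The weight fell by about 0.7 N, from 2.14 to 1.43. That matches five 14 g pieces, so the tray is empty. Carrying it back to its original place now.

Emit:
arm_command:
  deltas:
    - [0, 0, -0.03, 0]
    - [0, 0, -0.03, 0]
    - [0, 0, 0, 0.1776]
    - [0, 0, 0, 0.1776]
    - [0, 0, 0, 0.1776]

```text
clock: 14.68
position: [0.5523, -0.0268, 0.2891]
tool_rot: [0.0, 0.973, 0.229, 0.0]
wrist_force: [-0.5, 0.8, -1.3]
width: 0.0141
gripper_force: 30.0
```

Emit:
arm_command:
  deltas:
    - [0, 0, 0, 0.1776]
    - [0, 0, 0, 0.1776]
    - [0, 0, 0, 0.1776]
    - [0, 0, 0, 0.1776]
    - [-0.0148, -0.0377, 0, 0]

```text
clock: 15.3
position: [0.5473, 0.0122, 0.289]
tool_rot: [0.0, 0.992, -0.124, 0.0]
wrist_force: [0.4, 0.1, -2.8]
width: 0.0138
gripper_force: 30.0
```

Emit:
arm_command:
  deltas:
    - [-0.0148, -0.0377, 0, 0]
    - [-0.0148, -0.0377, 0, 0]
    - [-0.0148, -0.0377, 0, 0]
    - [-0.0148, -0.0377, 0, 0]
    - [-0.0148, -0.0377, 0, 0]

```text
clock: 15.92
position: [0.5203, 0.2154, 0.2891]
tool_rot: [-0.0, 0.993, -0.121, 0.0]
wrist_force: [-0.3, -0.3, -1.5]
width: 0.0141
gripper_force: 30.0
```

Emit:
arm_command:
  deltas:
    - [0, 0, 0.04, 0]
    - [0, 0, 0.04, 0]
    - [0, 0, 0.03, 0]
    - [0, 0, 0.01, 0]
    - [0, 0, 0, 0]

```text
clock: 16.55
position: [0.5206, 0.2141, 0.1691]
tool_rot: [0.0, 0.993, -0.121, -0.0]
wrist_force: [0.2, -0.4, -2.0]
width: 0.0136
gripper_force: 30.0
```

```bash
cat > b.py <<'E'
from h import *
# pieces in bowl by comparing with the first picture, when visible; tray tilt by lip
im=camera('top'); cv2.imwrite('pics/d_t.png',im); ref=cv2.imread('pics/top0.png')
lab=cv2.cvtColor(im,cv2.COLOR_BGR2LAB).astype(int); l0=cv2.cvtColor(ref,cv2.COLOR_BGR2LAB).astype(int)
d=((lab-l0)[...,1:]).clip(0).sum(2)
M=np.zeros(d.shape,np.uint8);cv2.circle(M,tuple(int(v) for v in proj('top',[.494,-.12,.05])),30,1,-1)
n,l,st,c=cv2.connectedComponentsWithStats(((d>9)*M).astype(np.uint8))
print([(a[4],b.round()) for a,b in zip(st[1:],c[1:]) if a[4]>8])
s=get_state();print(s['position'],s['tool_rot'],s['wrist_force'],s['clock'])
E
python3 b.py
```

```text
[(np.int32(79), array([391., 210.])), (np.int32(73), array([378., 212.])), (np.int32(100), array([401., 217.])), (np.int32(170), array([380., 228.]))]
[0.52112444 0.21433772 0.1699189 ] [-2.29796955e-04  9.92622952e-01 -1.21241341e-01  4.00585826e-04] [-0.49483222 -0.01510908 -0.95561715] 16.6
```

The bowl shows wood blobs of 79, 73, 100 and 170 px, the last being two merged pieces, so all five are in. Lowering the nose onto the desk.

Emit:
arm_command:
  deltas:
    - [0, 0, 0.012, 0]
    - [0, 0, 0.008, 0]
    - [0, 0, 0, 0]

```text
clock: 16.98
position: [0.5201, 0.2139, 0.1484]
tool_rot: [0.0, 0.993, -0.121, -0.001]
wrist_force: [-0.8, -0.3, -1.8]
width: 0.0136
gripper_force: 30.0
```

Emit:
arm_command:
  deltas:
    - [0, 0, 0.005, 0]
    - [0, 0, 0, 0]

```text
clock: 17.23
position: [0.5204, 0.2141, 0.1438]
tool_rot: [0.0, 0.993, -0.121, -0.0]
wrist_force: [0.3, 1.0, -0.4]
width: 0.0142
gripper_force: 30.0
```

Emit:
arm_command:
  deltas:
    - [0, 0, 0.005, 0]
    - [0, 0, 0, 0]

```text
clock: 17.48
position: [0.5203, 0.214, 0.1387]
tool_rot: [0.0, 0.993, -0.121, -0.0]
wrist_force: [-0.1, -0.3, -1.7]
width: 0.0135
gripper_force: 30.0
```

Emit:
arm_command:
  deltas:
    - [0, 0, 0.004, 0]
    - [0, 0, 0, 0]

```text
clock: 17.73
position: [0.5203, 0.2141, 0.1348]
tool_rot: [0.0, 0.993, -0.121, -0.0]
wrist_force: [0.3, -0.4, -2.3]
width: 0.0138
gripper_force: 30.0
```

Emit:
arm_command:
  deltas:
    - [0, 0, 0.004, 0]
    - [0, 0, 0, 0]

```text
clock: 17.98
position: [0.5203, 0.2141, 0.1307]
tool_rot: [0.0, 0.993, -0.121, -0.0]
wrist_force: [-0.7, 0.4, -1.0]
width: 0.0136
gripper_force: 30.0
```

Emit:
arm_command:
  deltas:
    - [0, 0, 0.004, 0]
    - [0, 0, 0, 0]

```text
clock: 18.23
position: [0.5203, 0.214, 0.1267]
tool_rot: [0.0, 0.993, -0.121, -0.0]
wrist_force: [-0.6, 0.2, -1.4]
width: 0.0139
gripper_force: 30.0
```

Emit:
arm_command:
  deltas:
    - [0, 0, 0.004, 0]
    - [0, 0, 0, 0]

```text
clock: 18.48
position: [0.5203, 0.2141, 0.1227]
tool_rot: [0.0, 0.993, -0.121, -0.0]
wrist_force: [-0.5, 0.1, -2.3]
width: 0.0136
gripper_force: 30.0
```

Emit:
arm_command:
  deltas:
    - [0, 0, 0.004, 0]
    - [0, 0, 0, 0]

```text
clock: 18.73
position: [0.5203, 0.214, 0.1187]
tool_rot: [0.0, 0.993, -0.121, -0.0]
wrist_force: [0.0, -0.0, -1.4]
width: 0.0137
gripper_force: 30.0
```

Emit:
arm_command:
  deltas:
    - [0, 0, 0.004, 0]
    - [0, 0, 0, 0]

```text
clock: 18.98
position: [0.5222, 0.2143, 0.116]
tool_rot: [-0.0, 0.993, -0.121, 0.002]
wrist_force: [2.2, -1.3, 4.5]
width: 0.0138
gripper_force: 30.0
```

The lip is on the desk, with the tray tilted about 42°. Next: loosen the grip and follow the arc down to flat.

Emit:
arm_command:
  deltas:
    - [0, 0, -0.003, 0]
    - [0, 0, 0, 0]
    - [0.009, 0, 0.009, 0]
    - [0.009, 0, 0.009, 0]
    - [0.009, 0, 0.01, 0]
  fingers: 0.151

```text
clock: 19.6
position: [0.5476, 0.2075, 0.0892]
tool_rot: [-0.0, 0.993, -0.121, 0.0]
wrist_force: [1.0, 0.1, 0.1]
width: 0.0138
gripper_force: 6.4
```

Emit:
arm_command:
  deltas:
    - [0.007, 0, 0.009, 0]
    - [0.006, 0, 0.01, 0]
    - [0.006, 0, 0.009, 0]
    - [0.004, 0, 0.009, 0]
    - [0.004, 0, 0.009, 0]

```text
clock: 20.23
position: [0.5729, 0.201, 0.0434]
tool_rot: [0.0, 0.993, -0.121, -0.0]
wrist_force: [-1.2, 0.8, -0.9]
width: 0.014
gripper_force: 6.3
```

```bash
python3 v.py e
```

```text
[0.57294772 0.20125117 0.04432057] [ 0.24  0.09 -1.06] [ 0.026 -0.05   0.003] 0.013866692420413714 6.3438780605793 20.525
wood blobs in bowl [(53, [387.0, 191.0]), (89, [391.0, 210.0]), (73, [378.0, 212.0]), (109, [401.0, 217.0]), (180, [380.0, 228.0])]
```

Emit:
arm_command:
  deltas:
    - [0.003, 0, 0.008, 0]
    - [0.002, 0, 0.008, 0]
    - [0.001, 0, 0.005, 0]
    - [0, 0, 0.002, 0]
    - [0, 0, 0, 0]

```text
clock: 21.15
position: [0.5792, 0.1997, 0.0212]
tool_rot: [-0.0, 0.993, -0.121, 0.0]
wrist_force: [1.7, 0.1, 0.8]
width: 0.0139
gripper_force: 6.4
```

Emit:
arm_command:
  deltas:
    - [0, 0, 0.001, 0]
    - [0, 0, 0, 0]

```text
clock: 21.4
position: [0.5795, 0.1997, 0.0206]
tool_rot: [-0.0, 0.993, -0.121, 0.001]
wrist_force: [2.4, -1.8, 4.5]
width: 0.0143
gripper_force: 6.5
```

```bash
python3 v.py f
```

```text
[0.57955008 0.19971251 0.02063429] [ 2.7  -2.25  5.69] [-0.436 -0.444  0.062] 0.013753405399169921 6.5126243233680725 21.7
wood blobs in bowl [(30, [385.0, 190.0]), (85, [391.0, 210.0]), (73, [378.0, 212.0]), (106, [401.0, 217.0]), (184, [380.0, 228.0])]
```

Emit:
arm_command:
  deltas:
    - [0, 0, 0, 0]
    - [0, 0, 0, 0]
    - [0, 0, 0, 0]
    - [0, 0, 0, 0]
  fingers: 0.5

```text
clock: 22.2
position: [0.5786, 0.1997, 0.0199]
tool_rot: [0.0, 0.993, -0.121, -0.0]
wrist_force: [0.5, -0.5, -0.8]
width: 0.046
gripper_force: 0.0
```

Emit:
arm_command:
  deltas:
    - [0, 0, -0.02, 0]
    - [0, 0, -0.04, 0]
    - [0, 0, -0.05, 0]
    - [0, 0, -0.05, 0]
    - [0, 0, -0.02, 0]

```text
clock: 22.82
position: [0.5803, 0.2002, 0.2052]
tool_rot: [-0.001, 0.993, -0.121, 0.003]
wrist_force: [-0.8, -0.0, -0.2]
width: 0.0464
gripper_force: 0.0
```

The tray is released. Next: turn the tool and go to the lever post.

Emit:
arm_command:
  deltas:
    - [0, 0, 0, -0.1572]
    - [0, 0, 0, -0.1572]
    - [0, 0, 0, -0.1572]
    - [0, 0, 0, -0.1572]
    - [0, 0, 0, -0.1572]
  fingers: 0.6

```text
clock: 23.45
position: [0.5788, 0.1997, 0.2017]
tool_rot: [-0.0, 0.963, 0.271, 0.001]
wrist_force: [0.3, -0.8, 0.3]
width: 0.0555
gripper_force: 0.0
```

Emit:
arm_command:
  deltas:
    - [0, 0, 0, -0.157]
    - [-0.0408, 0.0311, 0, 0]
    - [-0.0408, 0.0311, 0, 0]
    - [-0.0408, 0.0311, 0, 0]
    - [-0.0408, 0.0311, 0, 0]

```text
clock: 24.08
position: [0.5338, -0.002, 0.2017]
tool_rot: [0.0, 0.939, 0.343, 0.001]
wrist_force: [0.5, -0.1, -0.0]
width: 0.0554
gripper_force: 0.0
```

Emit:
arm_command:
  deltas:
    - [-0.0408, 0.0311, 0, 0]
    - [-0.0408, 0.0311, 0, 0]
    - [-0.0408, 0.0311, 0, 0]
    - [-0.0408, 0.0311, 0, 0]
    - [-0.0408, 0.0311, 0, 0]

```text
clock: 24.7
position: [0.4779, -0.2526, 0.2017]
tool_rot: [0.001, 0.939, 0.343, 0.001]
wrist_force: [0.7, -0.8, -0.0]
width: 0.0555
gripper_force: 0.0
```

Emit:
arm_command:
  deltas:
    - [-0.0408, 0.0311, 0, 0]
    - [0, 0, 0, 0]
    - [0, 0, 0, 0]

```text
clock: 25.08
position: [0.467, -0.3006, 0.2008]
tool_rot: [-0.0, 0.94, 0.343, 0.0]
wrist_force: [0.1, 0.1, -0.5]
width: 0.055
gripper_force: 0.0
```

```bash
python3 - <<'E'
from h import *
np.set_printoptions(precision=4,suppress=True)
s=get_state();print(s['position'],s['tool_rot'],s['qpos'],s['clock'])
im=camera('top');cv2.imwrite('pics/h.png',im)
b,g,r=[im[...,i].astype(int) for i in range(3)]
def blob(m,box):
    M=np.zeros(m.shape,np.uint8); x0,y0,x1,y1=box; M[y0:y1,x0:x1]=m[y0:y1,x0:x1]
    n,l,st,ce=cv2.connectedComponentsWithStats(M); i=1+np.argmax(st[1:,4]); return st[i],ce[i],cv2.minAreaRect(np.argwhere(l==i)[:,::-1].astype(np.float32))
a=blob(((r-b<30)&(r>90)).astype(np.uint8),(225,165,300,250)); print('tray',a,[on('top',p,.012) for p in cv2.boxPoints(a[2])])
h=cv2.cvtColor(im,cv2.COLOR_BGR2HSV)
a=blob(((r-b>35)&(r<135)&(h[...,1]>140)).astype(np.uint8),(258,155,276,197)); print('handle',a,on('top',a[1],.044))
E
python3 b.py
```

```text
[ 0.467  -0.3006  0.2008] [-0.      0.9395  0.3425  0.0003] [-0.5749  0.2594  1.7981  0.0005  1.0838  0.2965] 25.075
tray (array([244, 198,  37,  49, 756], dtype=int32), array([262.5119, 223.7156]), ((261.74945068359375, 221.18093872070312), (28.35798454284668, 46.5929069519043), 13.570433616638184)) [array([0.4359, 0.2668, 0.012 ]), array([0.5607, 0.2369, 0.012 ]), array([0.5403, 0.1604, 0.012 ]), array([0.4162, 0.1913, 0.012 ])]
handle (array([262, 175,  10,  22, 121], dtype=int32), array([266.5041, 185.7521]), ((266.20587158203125, 185.67648315429688), (6.063390731811523, 21.585670471191406), 14.03624439239502)) [0.5808 0.1961 0.044 ]
[(np.int32(78), array([391., 210.])), (np.int32(74), array([378., 212.])), (np.int32(100), array([401., 217.])), (np.int32(187), array([380., 228.]))]
[ 0.46734542 -0.29987635  0.20057463] [-1.57330626e-05  9.39205276e-01  3.43356103e-01  1.87644612e-04] [ 0.58296688 -0.13330387  0.32880851] 25.175
```

The tray measures the same as at the start, so it is flat, and the bowl still holds the five pieces. Descending over the post and pinching it.

Emit:
arm_command:
  deltas:
    - [0, 0, 0.03, 0]
    - [0, 0, 0.035, 0]
    - [0, 0, 0.03, 0]
    - [0, 0, 0.015, 0]
    - [0, 0, 0.002, 0]

```text
clock: 25.8
position: [0.467, -0.3001, 0.0877]
tool_rot: [-0.001, 0.939, 0.343, -0.0]
wrist_force: [-0.7, -0.0, -0.2]
width: 0.0551
gripper_force: 0.0
```

Emit:
arm_command:
  deltas:
    - [0, 0, 0, 0]
    - [0, 0, 0, 0]
    - [0, 0, 0, 0]
    - [0, 0, 0, 0]
    - [0, 0, 0, 0]
  fingers: 0.0

```text
clock: 26.42
position: [0.4697, -0.3039, 0.0889]
tool_rot: [0.003, 0.939, 0.343, 0.002]
wrist_force: [6.7, -10.8, -7.9]
width: 0.015
gripper_force: 30.0
```

Emit:
arm_command:
  deltas:
    - [0, 0.004, 0, 0]
    - [0.0005, 0.0094, 0, -0.105]
    - [0.0005, 0.0094, 0, -0.105]
    - [0.0005, 0.0094, 0, -0.105]
    - [0, 0, 0, 0]

```text
clock: 27.05
position: [0.4905, -0.3221, 0.0886]
tool_rot: [-0.001, 0.874, 0.486, -0.0]
wrist_force: [-4.8, 3.2, 9.1]
width: 0.0153
gripper_force: 30.0
```

Emit:
arm_command:
  deltas:
    - [0.0005, 0.0094, 0, -0.105]
    - [0.0005, 0.0094, 0, -0.105]
    - [0.0005, 0.0094, 0, -0.105]
    - [0.0005, 0.0094, 0, -0.105]
    - [0, 0, 0, 0]

```text
clock: 27.68
position: [0.5251, -0.3347, 0.0886]
tool_rot: [-0.001, 0.753, 0.658, -0.001]
wrist_force: [-7.2, 1.4, 9.8]
width: 0.0154
gripper_force: 30.0
```

Emit:
arm_command:
  deltas:
    - [0.0005, 0.0094, -0.001, -0.105]
    - [0.0005, 0.0094, 0, -0.105]
    - [0.0005, 0.0094, 0, -0.105]
    - [0, 0, 0, 0]
    - [0, 0, 0, 0]

```text
clock: 28.3
position: [0.552, -0.3344, 0.0887]
tool_rot: [-0.002, 0.641, 0.768, -0.001]
wrist_force: [-7.6, -1.5, 2.6]
width: 0.015
gripper_force: 30.0
```

Emit:
arm_command:
  deltas:
    - [0, 0.003, 0, 0]
    - [0, 0, 0, 0]
    - [0, 0, 0, 0]

```text
clock: 28.68
position: [0.5539, -0.334, 0.0887]
tool_rot: [-0.003, 0.641, 0.768, -0.002]
wrist_force: [-10.6, -3.3, 4.6]
width: 0.0153
gripper_force: 30.0
```

Emit:
arm_command:
  deltas:
    - [0, 0.003, 0, 0]
    - [0, 0, 0, 0]
    - [0, 0, 0, 0]

```text
clock: 29.05
position: [0.5541, -0.334, 0.0885]
tool_rot: [-0.005, 0.641, 0.768, -0.003]
wrist_force: [-22.0, -6.8, 10.7]
width: 0.0154
gripper_force: 30.0
```

Emit:
arm_command:
  deltas:
    - [0, 0.003, 0, 0]
    - [0, 0, 0, 0]
    - [0, 0, 0, 0]

```text
clock: 29.42
position: [0.5542, -0.3338, 0.0883]
tool_rot: [-0.007, 0.641, 0.768, -0.005]
wrist_force: [-32.8, -9.5, 16.1]
width: 0.0156
gripper_force: 30.0
```

The lever is at its stop: the force rises with no motion. Next: ease off a little, to about 20 N, then confirm and hand in.

Emit:
arm_command:
  deltas:
    - [0, -0.003, 0, 0]
    - [0, 0, 0, 0]
    - [0, 0, 0, 0]
    - [0, 0, 0, 0]

```text
clock: 29.92
position: [0.5541, -0.3339, 0.0885]
tool_rot: [-0.005, 0.641, 0.768, -0.003]
wrist_force: [-22.5, -6.2, 10.4]
width: 0.0154
gripper_force: 30.0
```

```bash
python3 b.py
python3 - <<'E'
from bench import *
s=get_state();print(s['position'],s['wrist_force'],s['gripper_force'])
p=s['position']
if p[0]>.552: print(finish_job())
E
```

```text
[(np.int32(77), array([391., 210.])), (np.int32(75), array([378., 212.])), (np.int32(99), array([401., 217.])), (np.int32(182), array([380., 228.])), (np.int32(19), array([368., 238.]))]
[ 0.55407999 -0.33393659  0.08851562] [-0.00453197  0.64079783  0.76769007 -0.00309138] [-21.87787225  -6.41574789  10.74104389] 29.975
[ 0.55407999 -0.33393659  0.08851562] [-21.87787225  -6.41574789  10.74104389] 30.007832050323486
the job is handed in; nothing more can be done
None
```

All five pieces are in the bowl, the empty tray is flat on the desk about 45 mm from where it started, and I handed the job in at about 30 s with the run lever pinched at its stop (about 23 N).

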